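Seat a disc diode in its heatsink and close the clamp bar

TASK

The loose disc-shaped power diode lies on the flat face of the heatsink: gently push it across the face with the fingertips, without gripping or lifting it, until it drops flat into its round recess. Then push the clamp bar round on its stud, across the seated diode, until the bar is fully home with its slotted end on the second stud. Leave the jar, the nut tray and the screwdriver where they are.

Things in the scene. Friction and masses are not known exactly. Their poses are not given: they have to be found in the camera images.
- heatsink: black finned heatsink in an aluminium nest, fixed to the bench. Flat level upper face, 60 mm above the bench. Origin at bench level straight below the centre of the round recess; z up; x, y along the face's sides. The face reaches from x = -120 to +80 mm and y = -85 to +85 mm. The diode starts on its -x part. Two fixed upright studs stand at (0, +50) and (0, -50) mm
- recess (a point): centre of the round milled recess in the heatsink's face, at the height of the face. The recess is 54 mm across and 5 mm deep, with a bright flat floor
- diode_center (a point): centre (half-way up) of the loose disc diode: 50 mm across, 16 mm thick, about 0.11 kg, white ceramic side between metal flanges, lower edge stepped in 1.5 mm, top 2 mm only 36 mm across. It lies flat: centre 8 mm above the heatsink's face at the start, 3 mm above the face (top 11 mm above it) when seated
- clamp_bar (a joint): angle (rad) of the steel clamp bar, turning level about the stud at (0, +50) mm of the heatsink frame. 0: fully home against its stop, pointing along the heatsink's -y across the recess, slot round the other stud. Grows as it swings open, counter-clockwise from above; at 1.57 it points along the heatsink's +x. It starts open and stays where left; friction about 1 N at 60 mm from the stud
- bar_point (a point): point on the top of the clamp bar, on its centre line, 60 mm from the stud it turns about. Bar: 22 mm wide, 12 mm thick, underside 13 mm and top 25 mm above the heatsink's face (it clears a seated diode, not an unseated one), reaching 120 mm from its stud; slot at 100 mm, open on the side that leads in closing
- far_stud (a point): top centre of the fixed stud at (0, -50) mm of the heatsink frame, which the bar's slot closes on; 40 mm above the face. Like the bar's own stud it is 8 mm thick, with a 16 mm wide spacer under the bar (up to 13 mm above the face) and an 18 mm wide washer and nut from 26 to 34 mm above the face
- jar_mid (a point): centre of a closed white jar, 48 mm across and 55 mm high, standing on the bench beside the heatsink; to be left alone
- nut_tray_mid (a point): centre of a black tray of nuts, 85 x 75 x 22 mm, on the bench beside the heatsink; to be left alone
- screwdriver_mid (a point): middle of a screwdriver lying on the bench beyond the heatsink, 12 mm above the bench; to be left alone
Not all that is in view belongs to the job. What is meant by the part that bears diode_center is not black or yellow, and is the larger of those in its own colour.

How it is judged:
By the outcome, as a careful person would: the job done as asked, in the order asked, and still so for the second after the job is handed in, with the robot touching nothing.
It also fails if it takes over 54 s, if anything falls off the work surface, if the arm or the gripper's body presses on something with over 40 N, if the wrist force passes 120 N, or if a joint passes its speed limit or range.

ROBOT

A 7-joint arm with a two-finger parallel gripper is mounted at the origin on the work surface. World frame = base frame: x ahead of the robot, y to its left, z up, the work surface at z = 0. Lengths are in m, angles in rad, forces in N, time in s.
With the tool pointing down it reaches from about 0.4 to 0.85 m from the base axis. Payload 10.4 kg.
Tool frame: the origin (TCP) lies midway between the tips of the shut fingers; the grasp point (between the pads) lies 19 mm behind it; x points along the fingers, z is the direction in which the jaws open and shut, and the axes are right-handed (so a half turn about x gives the same grasp; the last joint's range is limited). The gripper opens to 87 mm and grips with 3 to 60 N. Pads are 19 mm wide; open, the fingers measure 117 mm over their backs; the gripper's body (75 mm by 190 mm) begins 51 mm behind the grasp point.
Start: joints at [-1.245, 0.332, -0.065, 1.46, 0.022, 1.35, -0.088], TCP at [0.214, 0.587, 0.223] pointing down, gripper open.
Joint ranges: [-2.6, 2.6], [-0.5, 2.12], [-1.47, 1.34], [0.16, 2.42], [-1.27, 4.41], [0.06, 2.06], [-2.6, 2.6]. Speed limits (rad/s): [2.22, 2.22, 2.79, 2.79, 3.14, 3.14, 3.14].

INTERFACE

Orientations are given as a unit quaternion [x, y, z, w].
In Python, from bench import read_state, camera, camera_params, close_job gives the robot as it stands.
- The arm moves only by the tool arm_command, never from a script. Its argument "targets" is a list of rows, each a list of 7 numbers: the closure in counts, from 0 (fully open) to 255 (shut), then the shift along the tool's x, y, z in mm, then the turn, a rotation vector about the tool's x, y, z in rad. A call has 1 to 10 rows; each row is the pose to reach, as a shift and turn from the pose commanded when the call began, along the tool's axes at that moment; what a row does not reach only later rows make up. A row lasts 1/10 s, in which the tool goes at most 50 mm and 8.59 degrees, less where a joint would pass 70% of its speed; a pose out of reach is approached as far as the arm can. A call with a gripper value outside its range is refused whole. The fingers move at their own pace and stop on an object; "newtons" is the grip in N (left out, the last holds). Time passes only in rows, so rows that repeat a pose let the fingers close. It gives the time, the measured TCP pose, the force and the opening at its end, in the units of the state.
- read_state(): the state, without advancing time (a new reading comes with each control period).
- camera(name): name is "side" or "top" or "wrist"; returns the picture (420x560x3 uint8, red, green, blue); there is no depth.
- camera_params(name): a dict with "intrinsics" (3x3 intrinsics, pixels), "xyz" and "orientation" of the camera in the world; the wrist camera has in their place "mount" (4x4, takes a point from camera to tool coordinates, whose origin is the TCP and whose axes are the tool frame's). Camera axes: x right, y down, z forward; pixel columns grow to the right and rows downward; lengths in m; the calibration is good to about 2 mm. A picture is of the moment at which its call begins: read the wrist's pose just before it. camera_params takes no time and is no camera call.
- close_job(): hands the job in, once; it reports no verdict.
The state is a dict: "time": time; "joint_positions": joint angles; "joint_vel": joint speeds; "joint_torque": joint torques, N m; "ee_pos": TCP position; "eef_rot": TCP orientation; "ft_force": force on the tool from outside, world axes, zero at the start; "torque": the same for the moment, N m; "width": finger opening in m.
Only numpy, scipy, OpenCV 4.12 (cv2) and the standard library are available. Lean on these libraries where they do the work, as an engineer would, in place of code of your own. Each camera call takes 0.05 s, during which the arm holds its last target.

## Working session

There is one attempt and no reset: what is moved stays moved. The work goes in short steps, Python scripts to look and compute and a tool call to move; the robot and the scene stay as the last step left them, time stands still between calls to the robot, and variables do not carry over. Pictures are saved under pics/ and viewed, and the job is handed in when it is done.

Besides the shell and the picture viewer there is one more tool, called as name(argument=value, ...) on one line, values as JSON. arm_command: Moves the arm, as the interface text tells. Its arguments: {"type":"object","properties":{"targets":{"type":"array"},"newtons":{"type":"number"}},"required":["targets"]}

```bash
mkdir -p pics; ls; python3 - <<'E'
from bench import *
import cv2
s=read_state();print({k:(v if not hasattr(v,'tolist') else v.tolist()) for k,v in s.items()})
for n in("side","top","wrist"):
    im=camera(n);cv2.imwrite(f"pics/{n}0.png",im[:,:,::-1]);print(n,camera_params(n))
E
```

```text
pics
{'time': 0.0, 'joint_positions': [-1.2446105802246261, 0.33287109095333167, -0.06466741555506514, 1.4609327816646778, 0.021582005755999258, 1.3499046265622099, -0.08849898452260133], 'joint_vel': [0.0013690717516590257, 0.0023933606443978803, 0.000730671874228297, -0.0017626992326659349, 0.0022385786099205097, -0.0007893614029718848, 0.0010804448590378377], 'joint_torque': [-0.0011933586210943758, -62.32408046722412, 0.024027523468248546, -38.99137258529663, -0.0613514450378716, 0.039449353935196996, 0.000164404618772096], 'ee_pos': [0.2134844149940604, 0.5869983422969705, 0.22175841899835425], 'eef_rot': [-0.40596221810004124, 0.5795728926034769, 0.4053518972055778, 0.5787743766498062], 'ft_force': [-0.3045239477366606, -0.5370412963153176, -0.7788838249636214], 'torque': [-0.029692742415323277, -0.04268797886733615, -0.02865361858259891], 'width': 0.08664094041558489}
side {'intrinsics': array([[379.02102189,   0.        , 275.93222862],
       [  0.        , 379.02102189, 206.62001956],
       [  0.        ,   0.        ,   1.        ]]), 'xyz': array([0.19528599, 0.45795112,
[... 219 characters left out ...]
[  0.        ,   0.        ,   1.        ]]), 'xyz': array([0.49591085, 0.04842964, 1.23905956]), 'orientation': array([-0.69961251,  0.71397852, -0.01854455,  0.02081122])}
wrist {'intrinsics': array([[299.21723268,   0.        , 279.9770492 ],
       [  0.        , 299.21723268, 213.0004384 ],
       [  0.        ,   0.        ,   1.        ]]), 'mount': array([[-4.17535875e-04, -2.59739327e-01,  9.65678677e-01,
        -1.62121835e-01],
       [-1.95342597e-04, -9.65678722e-01, -2.59739423e-01,
         7.14588261e-02],
       [ 9.99999894e-01, -2.97088708e-04,  3.52467355e-04,
        -1.24348486e-04],
       [ 0.00000000e+00,  0.00000000e+00,  0.00000000e+00,
         1.00000000e+00]])}
```

View pics/top0.png

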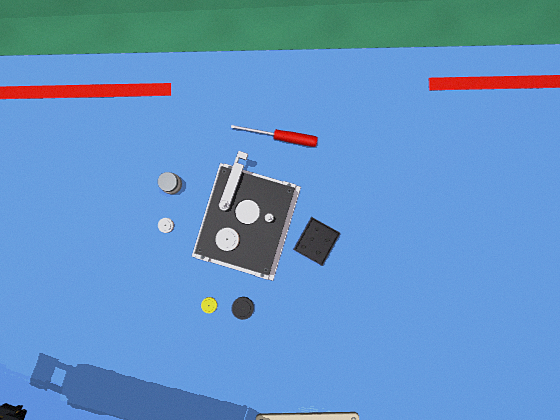

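View pics/side0.png

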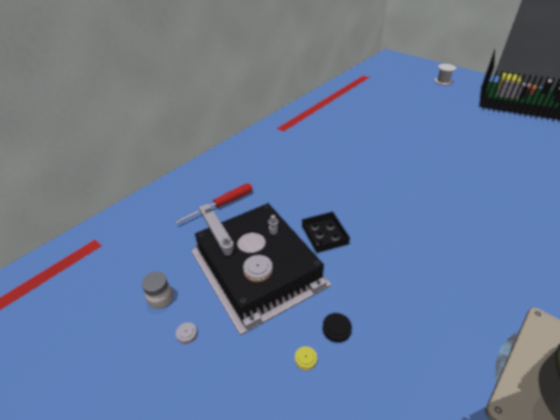

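View pics/wrist0.png

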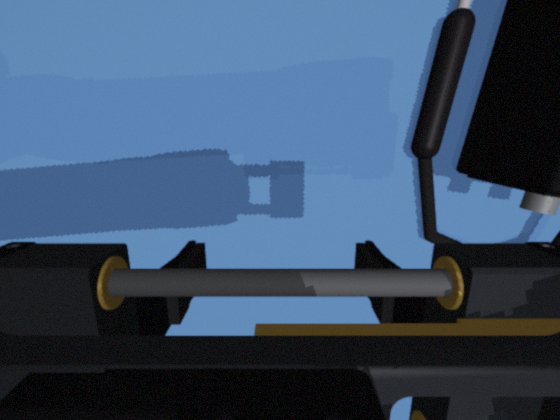

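```bash
python3 - <<'E'
import cv2
im=cv2.imread("pics/top0.png")[140:290,180:310]
cv2.imwrite("pics/zt.png",cv2.resize(im,None,fx=4,fy=4,interpolation=cv2.INTER_CUBIC)[:600])
im=cv2.imread("pics/side0.png")[190:330,180:340]
cv2.imwrite("pics/zs.png",cv2.resize(im,None,fx=4,fy=4,interpolation=cv2.INTER_CUBIC)[:600])
E
```

```text
(no output)
```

View pics/zt.png

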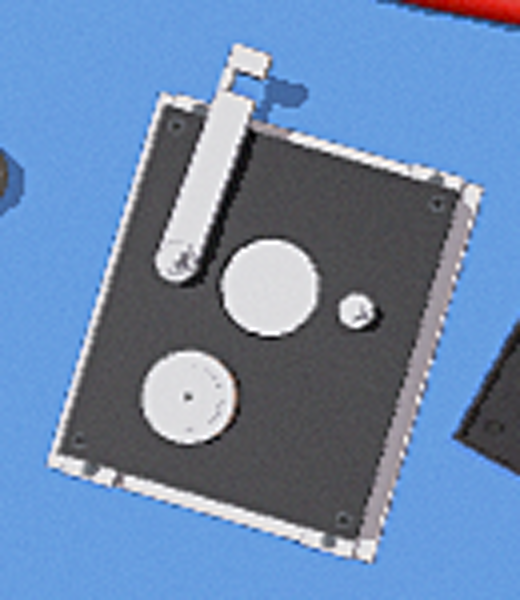

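View pics/zs.png

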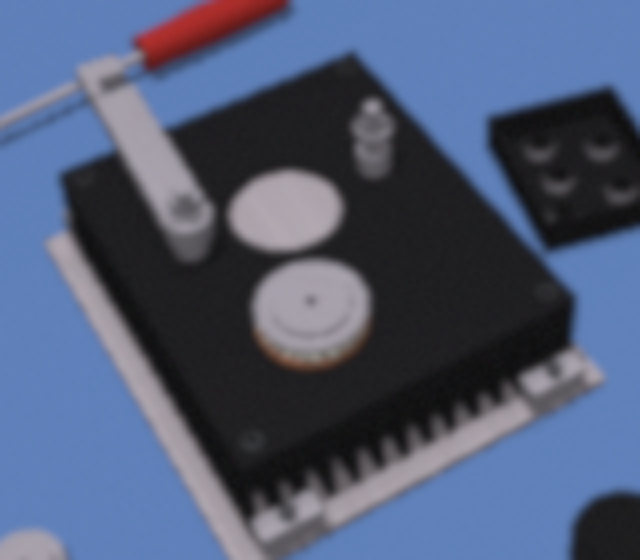

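```bash
cat > h.py <<'E'
import numpy as np
from bench import *
from scipy.spatial.transform import Rotation as R
def ray(n,u,v,z,pose=None):
    p=camera_params(n);K=p["intrinsics"]
    d=np.linalg.inv(K)@[u,v,1]
    if n=="wrist":
        M=p["mount"];Rt=R.from_quat(pose[1]).as_matrix();d=Rt@M[:3,:3]@d;o=Rt@M[:3,3]+pose[0]
    else:
        d=R.from_quat(p["orientation"]).as_matrix()@d;o=p["xyz"]
    return o+d*(z-o[2])/d[2]
def proj(n,P,pose=None):
    p=camera_params(n);K=p["intrinsics"]
    if n=="wrist":
        M=p["mount"];Rt=R.from_quat(pose[1]).as_matrix();Rm=Rt@M[:3,:3];o=Rt@M[:3,3]+pose[0]
    else: Rm=R.from_quat(p["orientation"]).as_matrix();o=p["xyz"]
    q=K@(Rm.T@(np.array(P)-o));return q[:2]/q[2]
E
python3 - <<'E'
from h import *
np.set_printoptions(precision=4,suppress=True)
T=lambda a,b:(180+a/4-.375,140+b/4-.375)
S=lambda a,b:(180+a/4-.375,190+b/4-.375)
for nm,t,s,z in [("rec",(270,287),(287,210),.055),("dio",(187,397),(311,301),.076),("far",(358,308),(373,105),.1),("barstud",(181,261),(186,205),.0925),("bartip",(251,58),(104,72),.085)]:
    a=ray("top",*T(*t),z);b=ray("side",*S(*s),z);print(nm,a,b,np.hypot(a[0]-b[0],a[1]-b[1]))
for nm,c in [("jar",(170,182,.055)),("tray",(317,241,.02)),("sd",(275,135,.012)),("sdL",(232,127,.012)),("sdR",(317,142,.012))]: print(nm,ray("top",*c))
s=read_state();print(R.from_quat(s["eef_rot"]).as_matrix(),s["time"],s["ee_pos"])
for q in [(165,98),(470,185),(55,460),(365,545)]: print(ray("top",*T(*q),.06))
E
```

```text
rec [0.5657 0.1231 0.055 ] [0.5684 0.1208 0.055 ] 0.0035791428468893148
dio [0.5061 0.1675 0.076 ] [0.5084 0.1661 0.076 ] 0.0026318902671754406
far [0.551 0.074 0.1  ] [0.553  0.0734 0.1   ] 0.0020663467758980725
barstud [0.5783 0.1679 0.0925] [0.58   0.1714 0.0925] 0.003864993580411769
bartip [0.6877 0.1294 0.085 ] [0.6845 0.1309 0.085 ] 0.003482590867506215
jar [0.634  0.2921 0.055 ]
tray [ 0.4977 -0.0311  0.02  ]
sd [0.7424 0.0589 0.012 ]
sdL [0.7631 0.1573 0.012 ]
sdR [ 0.7242 -0.037   0.012 ]
[[-0.0003 -0.9398  0.3417]
 [-0.001   0.3417  0.9398]
 [-1.     -0.     -0.0011]] 0.15 [0.2135 0.5871 0.2219]
[0.6706 0.1788 0.06  ]
[0.6192 0.0122 0.06  ]
[0.4734 0.2415 0.06  ]
[0.424  0.0736 0.06  ]
```

```bash
cat >> h.py <<'E'
np.set_printoptions(precision=4,suppress=True)
O=np.array([.566,.1217,.06]);YAW=np.radians(-16.8)
def W(x,y,z=0): # heatsink mm -> world
    c,s=np.cos(YAW),np.sin(YAW);return O+np.array([c*x-s*y,s*x+c*y,z])/1000
def H(p):
    d=np.array(p)-O;c,s=np.cos(YAW),np.sin(YAW);return 1000*np.array([c*d[0]+s*d[1],-s*d[0]+c*d[1],d[2]])
def row(P,ang): # target tcp, world heading (deg) of tool y
    s=read_state();Rt=R.from_quat(s["eef_rot"]);a=np.radians(ang)
    y=np.array([np.cos(a),np.sin(a),0]);x=np.array([0,0,-1.]);D=np.c_[x,y,np.cross(x,y)]
    print(np.round(1000*Rt.inv().apply(np.array(P)-s["ee_pos"]),1),np.round((Rt.inv()*R.from_matrix(D)).as_rotvec(),3))
E
python3 - <<'E'
from h import *
row([.4665,.198,.15],142.5)
E
```

```text
[  72.3 -370.7 -279.1] [ 0.306 -0.001  0.   ]
```

arm_command(targets=[[179,72,-371,-279,0.306,0,0],[179,72,-371,-279,0.306,0,0],[179,72,-371,-279,0.306,0,0],[179,72,-371,-279,0.306,0,0],[179,72,-371,-279,0.306,0,0],[179,72,-371,-279,0.306,0,0],[179,72,-371,-279,0.306,0,0],[179,72,-371,-279,0.306,0,0],[179,72,-371,-279,0.306,0,0],[179,72,-371,-279,0.306,0,0]])

```text
time: 1.15
ee_pos: [0.4687, 0.1933, 0.1499]
eef_rot: [-0.311, 0.635, 0.31, 0.635]
ft_force: [0.1, 0.2, -0.5]
width: 0.0263
```

```bash
python3 - <<'E'
from h import *
row([.4665,.198,.15],142.5); s=read_state();print(s["ee_pos"],s["width"],s["ft_force"])
E
```

```text
[-0.1  4.7  2.4] [-0.006 -0.001  0.001]
[0.4687 0.1933 0.1499] 0.026261931442339716 [ 0.0677  0.1901 -0.5412]
```

arm_command(targets=[[179,0,4,2,0,0,0],[179,0,4,2,0,0,0],[179,0,4,2,0,0,0]])

```text
time: 1.45
ee_pos: [0.4644, 0.2037, 0.1506]
eef_rot: [-0.313, 0.634, 0.313, 0.634]
ft_force: [0.6, 0.7, 0.2]
width: 0.026
```

```bash
python3 - <<'E'
from h import *
import cv2
s=read_state();print(s["ee_pos"],s["eef_rot"])
im=camera("wrist");cv2.imwrite("pics/w1.png",im[:,:,::-1])
im=camera("top");cv2.imwrite("pics/t1.png",im[:,:,::-1])
E
```

```text
[0.4644 0.2037 0.1506] [-0.3132  0.6339  0.3135  0.6339]
```

View pics/w1.png

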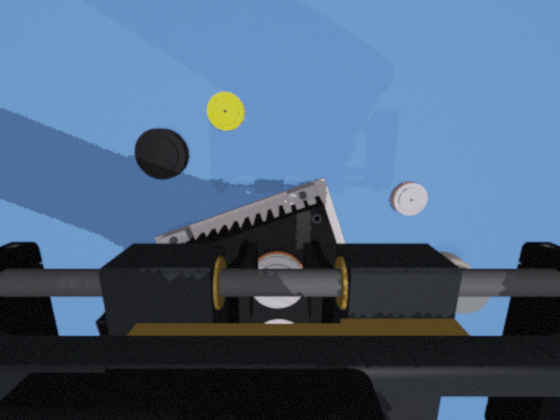

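```bash
python3 - <<'E'
from h import *
s=read_state();p=(s["ee_pos"],s["eef_rot"])
print(s["ee_pos"]);D=np.array([.507,.167,.076])
print(proj("wrist",D,p),proj("wrist",W(0,0,-5),p),proj("wrist",[*D[:2],.06],p),ray("wrist",410,200,.01,p),ray("top",166,225,.01))
row([.4665,.198,.15],142.5)
E
python3 -c "
import cv2
im=cv2.imread('pics/w1.png')[170:345,180:380]
cv2.imwrite('pics/zw.png',cv2.resize(im,None,fx=3.4,fy=3.4,interpolation=2))"
```

```text
[0.4645 0.2035 0.1506]
[276.5893 283.3603] [276.8815 340.0524] [276.7637 274.9559] [0.5431 0.3128 0.01  ] [0.541  0.3114 0.01  ]
[ 0.6 -5.  -3.1] [ 0.002  0.    -0.   ]
```

View pics/zw.png

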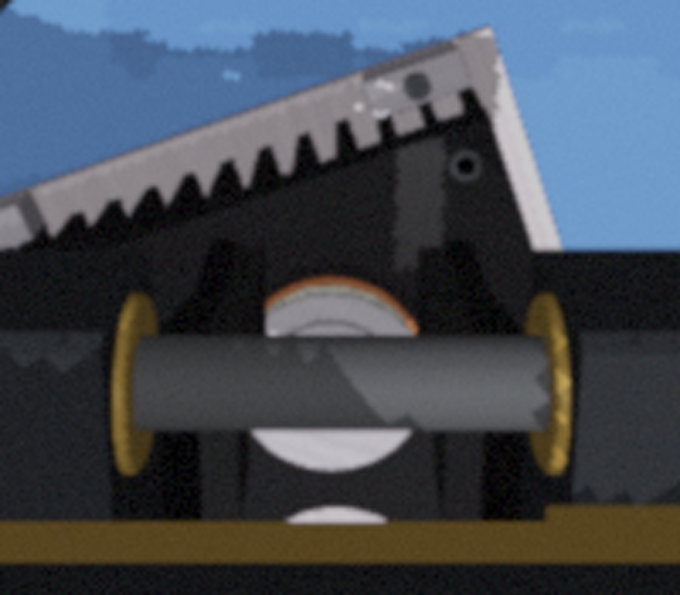

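```bash
sed -i 's/O=np.array(\[.566,.1217,.06\])/O=np.array([.5665,.1223,.06])/' h.py
```

arm_command(targets=[[179,0,-5,-2.5,0,0,0],[179,20,-5,-2.5,0,0,0],[179,50,-5,-2.5,0,0,0],[179,75,-5,-2.5,0,0,0],[179,82,-5,-2.5,0,0,0],[179,86,-5,-2.5,0,0,0],[179,86,-5,-2.5,0,0,0],[179,86,-5,-2.5,0,0,0]])

```text
time: 2.35
ee_pos: [0.4681, 0.1977, 0.0657]
eef_rot: [-0.313, 0.634, 0.313, 0.635]
ft_force: [0.7, 0.3, -0.4]
width: 0.0258
```

```bash
python3 - <<'E'
from h import *
import cv2
s=read_state();print(s["ee_pos"],H(s["ee_pos"]))
a=np.radians(-37.4);u=np.array([np.cos(a),np.sin(a),0])
end=O-u*.0309;row([*end[:2],.0645],142.5)
im=camera("top");cv2.imwrite("pics/t2.png",cv2.resize(im[140:290,180:310,::-1],None,fx=4,fy=4,interpolation=2))
E
```

```text
[0.4681 0.1977 0.0657] [-116.0143   43.7785    5.6539]
[  1.2 -93.1   0. ] [-0.     0.002  0.001]
```

View pics/t2.png

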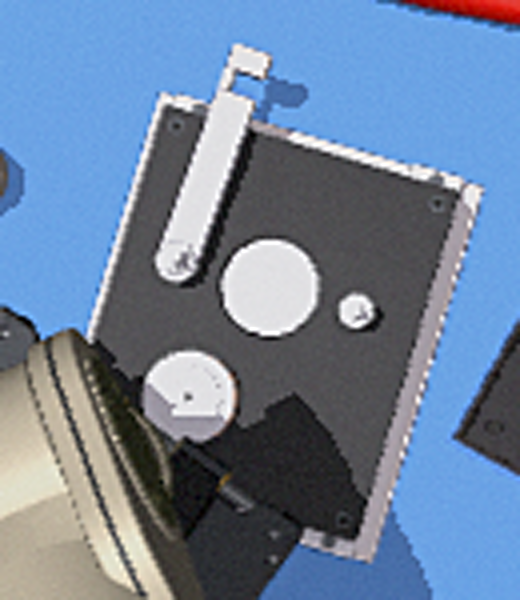

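arm_command(targets=[[179,0.5,-8,0,0,0,0],[179,1,-14,0,0,0,0],[179,1,-18,0,0,0,0],[179,1,-22,0,0,0,0],[179,1,-27,0,0,0,0],[179,1,-33,0,0,0,0],[179,1,-39,0,0,0,0],[179,1,-45,0,0,0,0],[179,1,-51,0,0,0,0],[179,1,-57,0,0,0,0]])

```text
time: 3.4
ee_pos: [0.513, 0.1624, 0.0635]
eef_rot: [-0.313, 0.634, 0.313, 0.634]
ft_force: [-1.1, 0.1, 0.7]
width: 0.0258
```

arm_command(targets=[[179,0,-3,0,0,0,0],[179,0,-3,0,0,0,0]])

```text
time: 3.6
ee_pos: [0.5154, 0.1603, 0.0635]
eef_rot: [-0.313, 0.634, 0.312, 0.634]
ft_force: [0.2, -0.3, -0.7]
width: 0.0259
```

```bash
python3 - <<'E'
from h import *
import cv2
s=read_state();print(s["ee_pos"],H(s["ee_pos"]),s["ft_force"])
a=np.radians(-37.4);u=np.array([np.cos(a),np.sin(a),0])
end=O-u*.0309;row([*end[:2],.0645],142.5)
im=camera("top");cv2.imwrite("pics/t3.png",cv2.resize(im[140:290,180:310,::-1],None,fx=4,fy=4,interpolation=2))
im=camera("side");cv2.imwrite("pics/s3.png",cv2.resize(im[190:330,180:340,::-1],None,fx=4,fy=4,interpolation=2))
im=camera("wrist");cv2.imwrite("pics/w3.png",im[:,:,::-1])
E
```

```text
[0.5154 0.1603 0.0635] [-59.8869  21.6622   3.5132] [ 0.2348 -0.3464 -0.749 ]
[ -1.  -32.8   0.9] [-0.001  0.     0.   ]
```

View pics/t3.png

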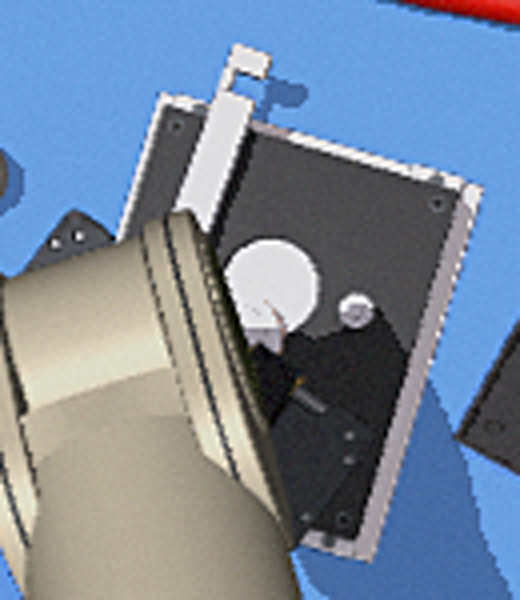

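View pics/s3.png

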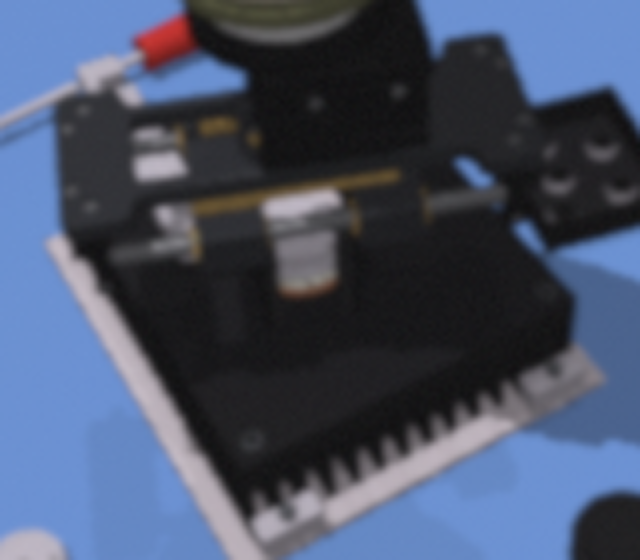

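View pics/w3.png

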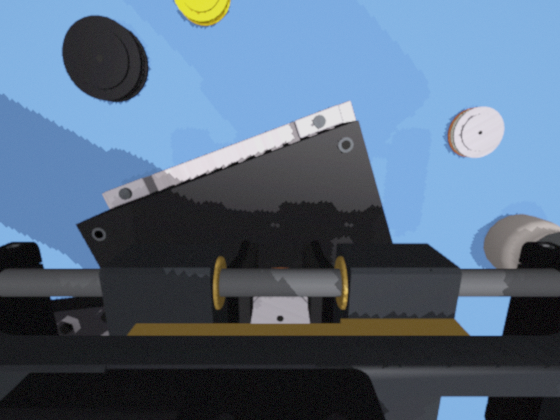

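```bash
python3 - <<'E'
from h import *
s=read_state();p=(s["ee_pos"],s["eef_rot"])
d=ray("wrist",280,318.5,.076,p);print(d,H(d),O-d,np.hypot(*(O-d)[:2]),np.degrees(np.arctan2(*(O-d)[1::-1])))
print(R.from_quat(s["eef_rot"]).inv().apply(O-d)*1000)
print(R.from_quat(s["eef_rot"]).inv().apply(d-s["ee_pos"])*1000)
E
```

```text
[0.5396 0.1416 0.076 ] [-31.2981  10.6696  16.    ] [ 0.0269 -0.0193 -0.016 ] 0.03306679658319055 -35.62432264162284
[ 16.0028 -33.0475   1.0895]
[-12.5039 -31.3199  -0.2633]
```

arm_command(targets=[[179,0,-5,0.2,0,0,0],[179,0,-10,0.4,0,0,0],[179,0,-15,0.5,0,0,0],[179,0,-19,0.6,0,0,0],[179,0,-22,0.8,0,0,0],[179,0,-25,0.9,0,0,0],[179,0,-27,1,0,0,0],[179,0,-29,1,0,0,0],[179,0,-31,1,0,0,0],[179,0,-32,1,0,0,0]])

```text
time: 4.75
ee_pos: [0.5411, 0.142, 0.0635]
eef_rot: [-0.313, 0.634, 0.313, 0.634]
ft_force: [-0.6, 0.0, -0.1]
width: 0.026
```

arm_command(targets=[[179,0,0,0,0,0,0],[179,0,0,0,0,0,0]])

```text
time: 4.95
ee_pos: [0.541, 0.1421, 0.0636]
eef_rot: [-0.313, 0.634, 0.313, 0.634]
ft_force: [-0.1, 0.1, -0.2]
width: 0.0258
```

```bash
python3 - <<'E'
from h import *
import cv2
s=read_state();p=(s["ee_pos"],s["eef_rot"]);print(s["ee_pos"],H(s["ee_pos"]),s["ft_force"])
im=camera("wrist");cv2.imwrite("pics/w4.png",cv2.resize(im[230:340,180:380,::-1],None,fx=4,fy=4,interpolation=2))
im=camera("side");cv2.imwrite("pics/s4.png",cv2.resize(im[190:330,180:340,::-1],None,fx=4,fy=4,interpolation=2))
print(proj("wrist",W(0,0,11),p),proj("wrist",W(0,0,16),p))
E
```

```text
[0.541  0.1421 0.0636] [-30.0932  11.6127   3.5857] [-0.1094  0.0738 -0.1536]
[280.0786 314.7013] [280.0874 319.8308]
```

View pics/w4.png

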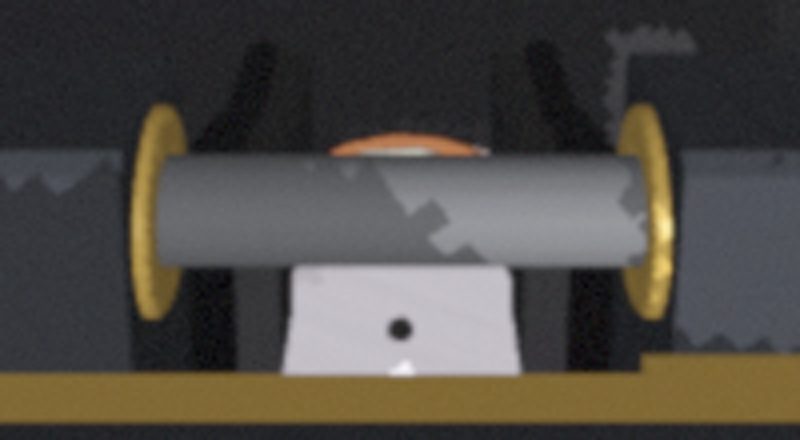

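View pics/s4.png

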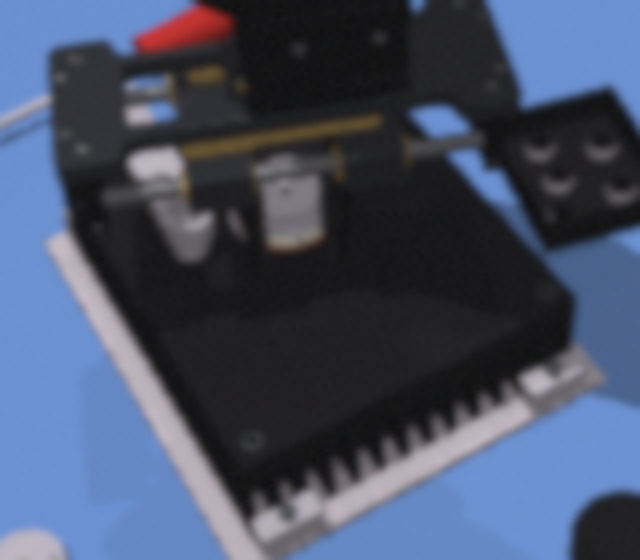

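arm_command(targets=[[179,0,6,0,0,0,0],[179,0,25,0,0,0,0],[179,-30,40,0,0,0,0],[179,-70,60,0,0,0,0],[179,-90,100,0,0,0,0],[179,-90,150,0,0,0,0],[179,-90,150,0,0,0,0]])

```text
time: 5.75
ee_pos: [0.4175, 0.2383, 0.1543]
eef_rot: [-0.314, 0.633, 0.316, 0.633]
ft_force: [0.1, -0.9, -0.7]
width: 0.026
```

```bash
python3 - <<'E'
from h import *
import cv2
im=camera("top");cv2.imwrite("pics/t5.png",cv2.resize(im[140:290,180:310,::-1],None,fx=4,fy=4,interpolation=2))
im=camera("side");cv2.imwrite("pics/s5.png",cv2.resize(im[190:330,180:340,::-1],None,fx=4,fy=4,interpolation=2))
E
```

```text
(no output)
```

View pics/t5.png

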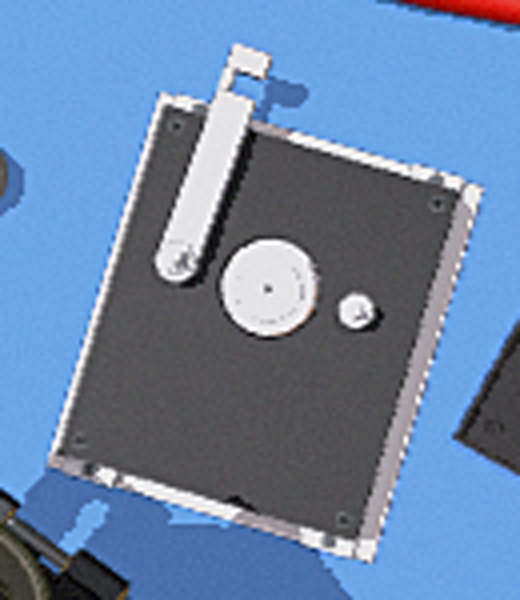

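View pics/s5.png

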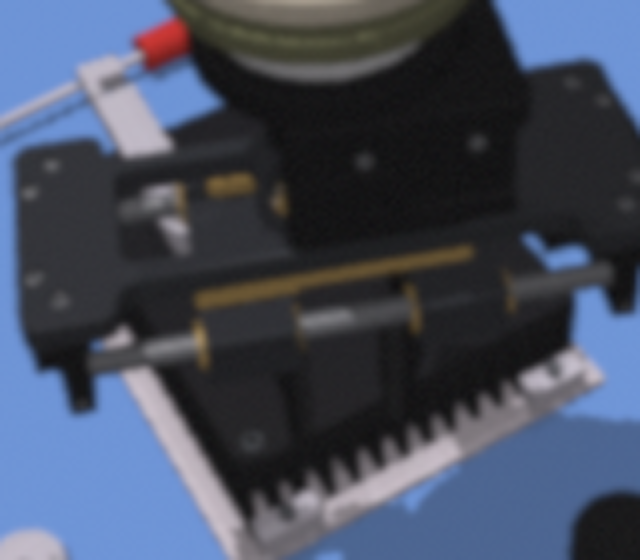

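```bash
python3 - <<'E'
from h import *
s=read_state();print(s["ee_pos"],s["joint_positions"])
row([*W(77,83)[:2],.15],163.2);print(W(77,83))
E
```

```text
[0.4211 0.2344 0.1538] [-0.8302  0.0636  0.237   1.9307 -0.0167  1.1484  0.3319]
[   3.9 -226.6  103.8] [-0.359  0.001  0.   ]
[0.6642 0.1795 0.06  ]
```

arm_command(targets=[[255,0,-40,20,-0.1,0,0],[255,0,-85,40,-0.2,0,0],[255,0,-130,60,-0.3,0,0],[255,2,-170,80,-0.359,0,0],[255,4,-210,100,-0.359,0,0],[255,4,-227,104,-0.359,0,0],[255,4,-227,104,-0.359,0,0],[255,4,-227,104,-0.359,0,0]])

```text
time: 6.65
ee_pos: [0.6654, 0.1766, 0.1488]
eef_rot: [-0.42, 0.569, 0.42, 0.568]
ft_force: [-0.9, 0.5, 0.0]
width: 0.0006
```

```bash
python3 - <<'E'
from h import *
import cv2
s=read_state();p=(s["ee_pos"],s["eef_rot"]);print(s["ee_pos"],s["width"],H(s["ee_pos"]))
row([*W(77,83)[:2],.15],163.2)
im=camera("wrist");cv2.imwrite("pics/w6.png",im[:,:,::-1])
im=camera("top");cv2.imwrite("pics/t6.png",cv2.resize(im[140:290,180:310,::-1],None,fx=4,fy=4,interpolation=2))
im=camera("side");cv2.imwrite("pics/s6.png",cv2.resize(im[190:330,180:340,::-1],None,fx=4,fy=4,interpolation=2))
for q in [(75,45.4,25),(0,0,11),(0,0,16)]: print(proj("wrist",W(*q),p),proj("side",W(*q)))
E
```

```text
[0.6654 0.1766 0.1488] 0.0005556954778042839 [78.9594 80.5826 88.753 ]
[-1.2  2.   2.4] [-0.004 -0.001 -0.001]
[235.4044 221.5018] [211.6511 218.3612]
[174.7691 122.9629] [251.0135 237.3485]
[172.5068 122.7535] [250.8399 235.536 ]
```

View pics/w6.png

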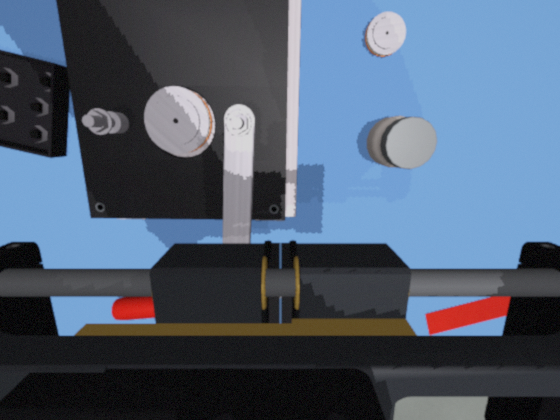

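View pics/s6.png

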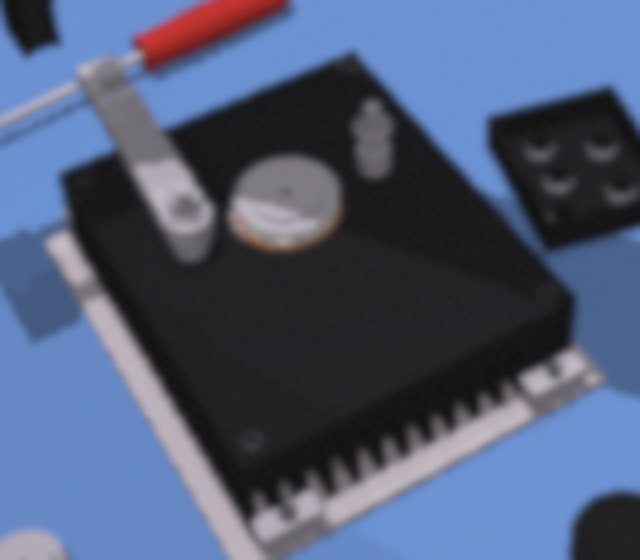

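View pics/t6.png

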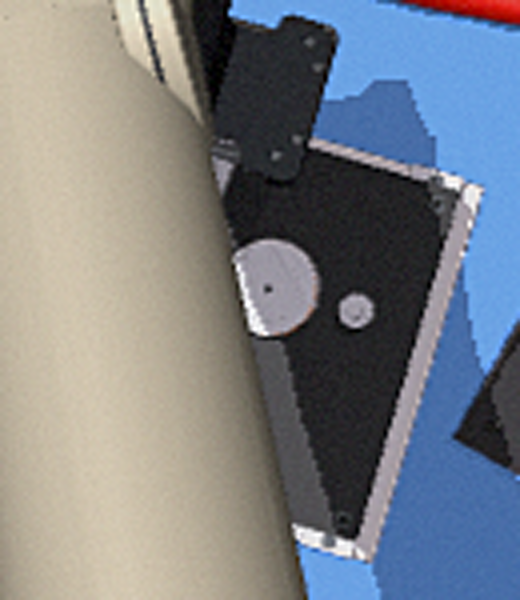

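arm_command(targets=[[255,0,0,0,0,0,0],[255,25,0,0,0,0,0],[255,55,0,0,0,0,0],[255,74,0,0,0,0,0],[255,74,0,0,0,0,0],[255,74,0,0,0,0,0]])

```text
time: 7.4
ee_pos: [0.6654, 0.1781, 0.0764]
eef_rot: [-0.421, 0.568, 0.421, 0.568]
ft_force: [-0.4, -0.5, 0.1]
width: 0.0002
```

```bash
python3 - <<'E'
from h import *
import cv2
s=read_state();p=(s["ee_pos"],s["eef_rot"]);print(s["ee_pos"],s["ft_force"],H(s["ee_pos"]))
row([*W(77,83)[:2],.076],163.2)
im=camera("side");cv2.imwrite("pics/s7.png",cv2.resize(im[150:300,150:310,::-1],None,fx=4,fy=4,interpolation=2))
im=camera("wrist");cv2.imwrite("pics/w7.png",im[:,:,::-1])
# plan: TCP heatsink pos for bar angle th, r=75, normal offset n ; in tool rows
Rt=R.from_quat(s["eef_rot"])
for n in(26,):
  for thd in (86.5,80,70,60,50,40,30,20,10,0):
    t=np.radians(thd);x=75*np.sin(t)+n*np.cos(t);y=50-75*np.cos(t)+n*np.sin(t)
    w=W(x,y,16);print(thd,np.round([x,y]),np.round(1000*Rt.inv().apply(w-s["ee_pos"]),0),w)
E
```

```text
[0.6654 0.1781 0.0764] [-0.4151 -0.5057  0.069 ] [78.5435 81.9925 16.401 ]
[0.4 1.5 1. ] [-0.002  0.     0.   ]
86.5 [76. 71.] [  0.   2. -11.] [0.6603 0.1685 0.076 ]
80 [78. 63.] [  0.   0. -19.] [0.6596 0.1596 0.076 ]
70 [79. 49.] [  0.  -1. -33.] [0.6566 0.1461 0.076 ]
60 [78. 35.] [  0.   0. -47.] [0.6512 0.1333 0.076 ]
50 [74. 22.] [  0.   4. -60.] [0.6438 0.1216 0.076 ]
40 [68.  9.] [  0.  10. -73.] [0.6344 0.1115 0.076 ]
30 [60. -2.] [  0.  18. -84.] [0.6234 0.1031 0.076 ]
20 [ 50. -12.] [  0.  28. -94.] [0.6111 0.0967 0.076 ]
10 [ 39. -19.] [   0.   40. -101.] [0.5979 0.0926 0.076 ]
0 [ 26. -25.] [   0.   52. -107.] [0.5842 0.0909 0.076 ]
```

View pics/s7.png

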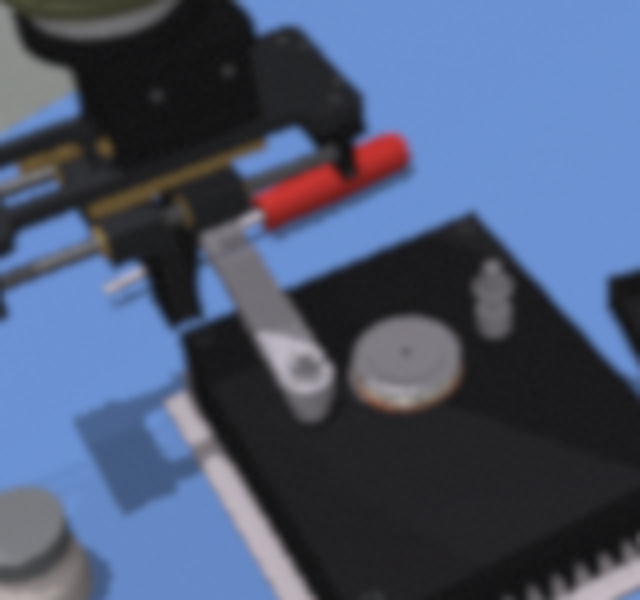

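View pics/w7.png

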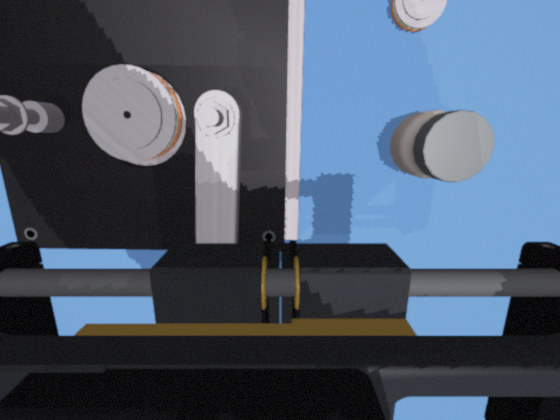

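arm_command(targets=[[255,0,1,-5,0,0,0],[255,0,2,-11,0,0,0],[255,0,1,-15,0.05,0,0],[255,0,0,-19,0.11,0,0],[255,0,0,-24,0.17,0,0],[255,0,-1,-29,0.23,0,0],[255,0,-1,-33,0.29,0,0],[255,0,-1,-38,0.35,0,0],[255,0,0,-43,0.41,0,0],[255,0,0,-47,0.46,0,0]])

```text
time: 8.5
ee_pos: [0.6516, 0.1323, 0.0762]
eef_rot: [-0.279, 0.649, 0.279, 0.65]
ft_force: [0.1, 1.6, -0.6]
width: 0.0004
```

```bash
cat > st.py <<'E'
from h import *
import cv2,sys
k=sys.argv[1]
s=read_state();p=(s["ee_pos"],s["eef_rot"]);print(s["time"],s["ee_pos"],s["ft_force"],H(s["ee_pos"]))
im=camera("side");cv2.imwrite(f"pics/s{k}.png",cv2.resize(im[150:300,150:310,::-1],None,fx=4,fy=4,interpolation=2))
im=camera("wrist");cv2.imwrite(f"pics/w{k}.png",im[:,:,::-1])
Rt=R.from_quat(s["eef_rot"]);n=float(sys.argv[2])
print("y-yaw",np.degrees(np.arctan2(*Rt.as_matrix()[1::-1,1])))
for thd in map(float,sys.argv[3:]):
    t=np.radians(thd);x=75*np.sin(t)+n*np.cos(t);y=50-75*np.cos(t)+n*np.sin(t)
    print(thd);row([*W(x,y)[:2],.076],73.2+thd)
E
python3 st.py 8 26 55 50 45 40 35 30 25 20
```

```text
8.5 [0.6516 0.1323 0.0762] [ 0.0938  1.6062 -0.566 ] [78.6048 34.1613 16.1538]
y-yaw 136.53155821023518
55.0
[ 0.1 -0.3 -5.9] [0.146 0.    0.   ]
50.0
[  0.1  -1.3 -12.8] [0.234 0.    0.   ]
45.0
[  0.1  -1.6 -19.7] [0.321 0.001 0.   ]
40.0
[  0.1  -1.4 -26.6] [0.408 0.001 0.   ]
35.0
[  0.1  -0.6 -33.5] [0.496 0.001 0.   ]
30.0
[  0.1   0.8 -40.3] [0.583 0.001 0.   ]
25.0
[  0.1   2.8 -46.9] [0.67  0.001 0.   ]
20.0
[  0.1   5.4 -53.3] [0.757 0.001 0.   ]
```

View pics/s8.png

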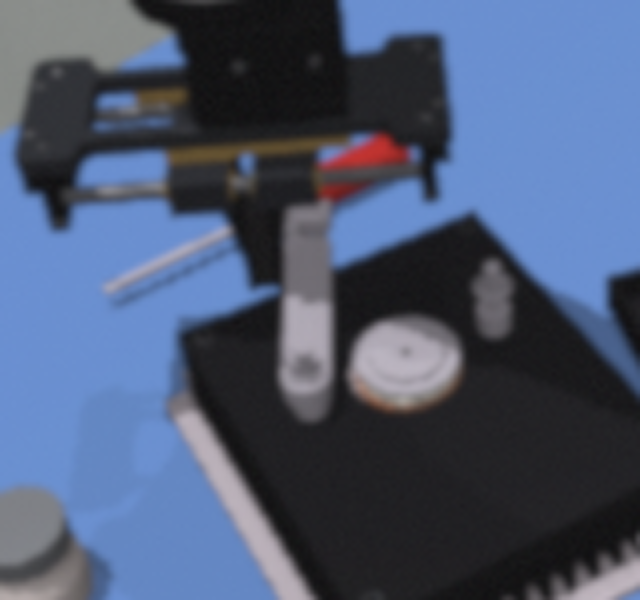

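View pics/w8.png

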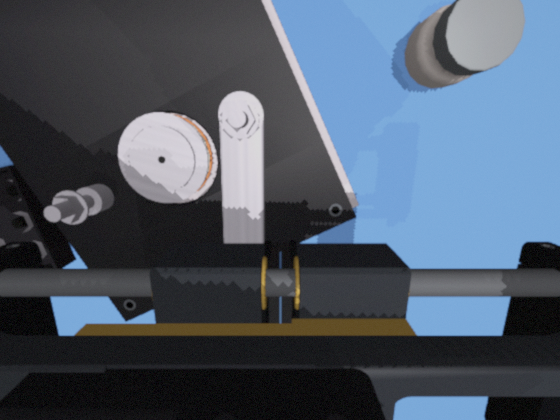

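arm_command(targets=[[255,0,-0.3,-6,0.13,0,0],[255,0,-1,-12,0.22,0,0],[255,0,-1.5,-17,0.29,0,0],[255,0,-1.5,-22,0.35,0,0],[255,0,-1.3,-28,0.42,0,0],[255,0,-0.6,-33,0.49,0,0],[255,0,0.8,-40,0.58,0,0],[255,0,2.5,-46,0.66,0,0],[255,0,4,-50,0.71,0,0],[255,0,5,-53,0.757,0,0]])

```text
time: 9.6
ee_pos: [0.6117, 0.0976, 0.076]
eef_rot: [-0.02, 0.707, 0.021, 0.707]
ft_force: [1.5, 1.6, -0.3]
width: 0.001
```

```bash
python3 st.py 9 26 20 15 10 5 0 -5; python3 - <<'E'
from h import *
import cv2
cv2.imwrite("pics/t9.png",cv2.resize(camera("top")[140:290,180:310,::-1],None,fx=4,fy=4,interpolation=2))
E
```

```text
9.6 [0.6117 0.0976 0.076 ] [ 1.515   1.5726 -0.3427] [ 50.3831 -10.5402  15.9746]
y-yaw 93.30037975788608
20.0
[-0.1 -0.7 -0.5] [ 0.003  0.    -0.   ]
15.0
[-0.1 -2.6 -7.2] [ 0.09  0.   -0.  ]
10.0
[ -0.1  -4.  -13.9] [ 0.177  0.    -0.   ]
5.0
[ -0.1  -4.8 -20.8] [ 0.264  0.    -0.   ]
0.0
[ -0.1  -5.  -27.7] [ 0.352  0.    -0.   ]
-5.0
[ -0.1  -4.6 -34.7] [ 0.439  0.    -0.   ]
```

View pics/s9.png

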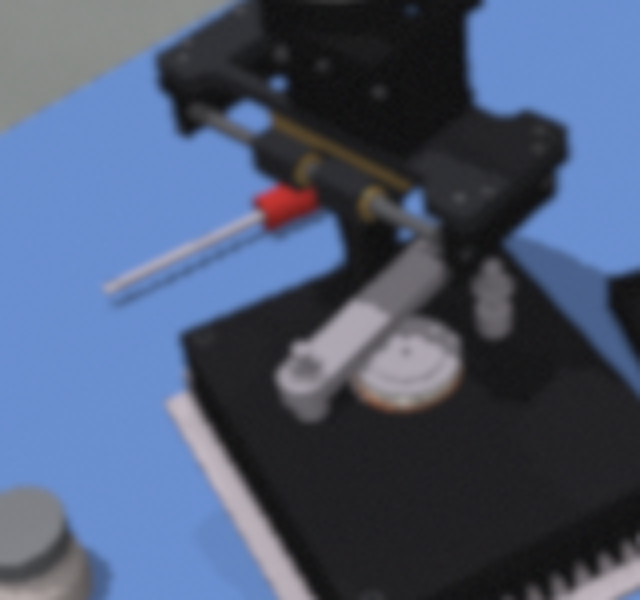

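View pics/w9.png

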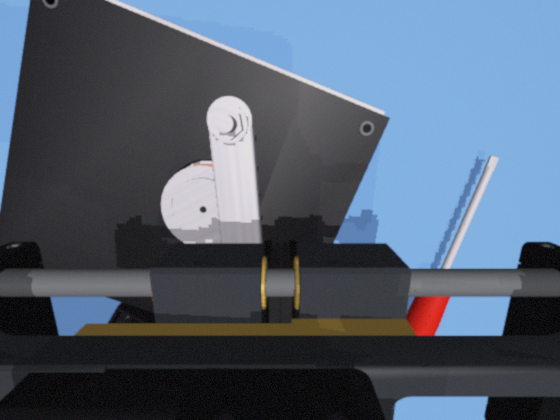

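View pics/t9.png

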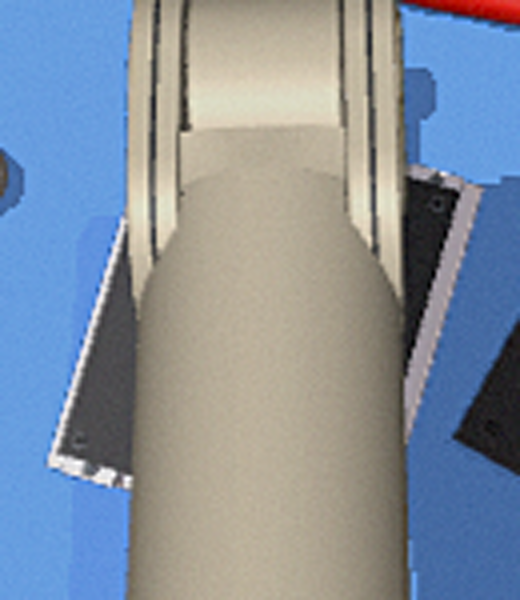

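arm_command(targets=[[255,0,-1.5,-4,0.05,0,0],[255,0,-2.5,-8,0.1,0,0],[255,0,-3.5,-11.5,0.15,0,0],[255,0,-4,-15,0.19,0,0],[255,0,-4.5,-18,0.23,0,0],[255,0,-4.8,-21,0.27,0,0],[255,0,-5,-24,0.31,0,0],[255,0,-5,-26,0.34,0,0],[255,0,-5,-27.5,0.352,0,0],[255,0,-5,-27.5,0.352,0,0]])

```text
time: 10.75
ee_pos: [0.5845, 0.0911, 0.0756]
eef_rot: [0.103, 0.7, -0.103, 0.7]
ft_force: [-0.1, -0.2, -0.7]
width: 0.0003
```

```bash
python3 st.py 10 26 0; python3 st.py 10 18 0
```

```text
10.75 [0.5845 0.0911 0.0756] [-0.1252 -0.218  -0.6506] [ 26.2214 -24.6688  15.5753]
y-yaw 73.20782585288576
0.0
[-0.5 -0.3 -0.2] [ 0. -0.  0.]
10.85 [0.5845 0.0911 0.0755] [ 0.3138  0.1622 -0.6642] [ 26.2383 -24.6982  15.5103]
y-yaw 73.21739535427707
0.0
[-0.5 -0.3 -8.3] [-0. -0.  0.]
```

View pics/s10.png

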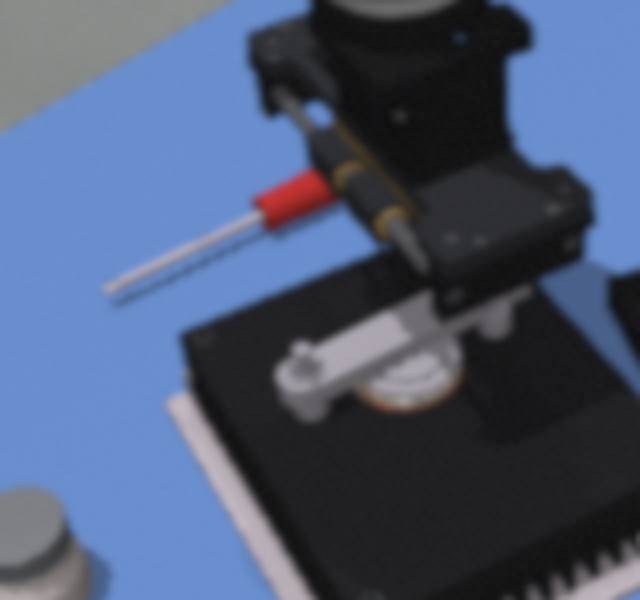

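View pics/w10.png

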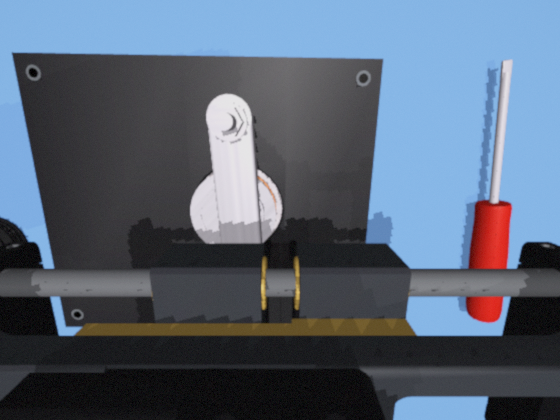

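arm_command(targets=[[255,0,0,-1.5,0,0,0],[255,0,0,-3,0,0,0],[255,0,0,-4.5,0,0,0],[255,0,0,-5.5,0,0,0],[255,0,0,-6.5,0,0,0],[255,0,0,-6.5,0,0,0]])

```text
time: 11.55
ee_pos: [0.5788, 0.0927, 0.0756]
eef_rot: [0.104, 0.699, -0.104, 0.7]
ft_force: [3.4, -1.3, -1.9]
width: 0.0003
```

arm_command(targets=[[255,0,0,-1,0,0,0],[255,0,0,-1,0,0,0]])

```text
time: 11.75
ee_pos: [0.5787, 0.0927, 0.0757]
eef_rot: [0.104, 0.698, -0.104, 0.701]
ft_force: [8.7, -2.4, -5.6]
width: 0.0005
```

arm_command(targets=[[255,0,0,-1,0,0,0],[255,0,0,-1,0,0,0]])

```text
time: 11.95
ee_pos: [0.5787, 0.0927, 0.0759]
eef_rot: [0.104, 0.698, -0.104, 0.701]
ft_force: [12.9, -3.5, -10.3]
width: 0.0005
```

```bash
python3 st.py 11 18 0
```

```text
11.95 [0.5787 0.0927 0.0759] [ 12.8773  -3.5167 -10.2715] [ 20.1986 -24.8439  15.8753]
y-yaw 73.10877599425473
0.0
[-0.1 -0.2 -2.2] [-0.002  0.005 -0.001]
```

View pics/w11.png

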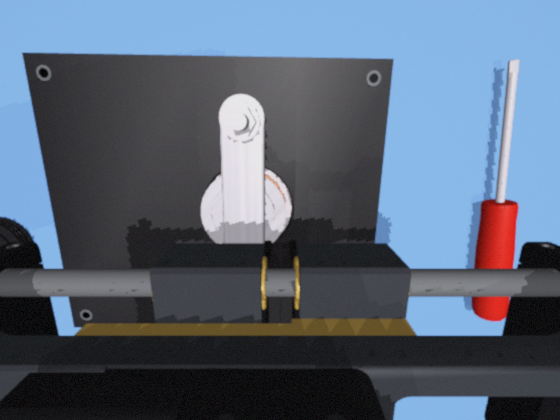

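arm_command(targets=[[255,0,0,5,0,0,0],[255,0,0,20,0,0,0],[255,0,0,40,0,0,0],[255,-30,0,50,0,0,0],[255,-80,0,50,0,0,0],[255,-120,0,60,0,0,0],[255,-120,0,60,0,0,0]])

```text
time: 12.75
ee_pos: [0.6368, 0.0759, 0.2016]
eef_rot: [0.105, 0.697, -0.102, 0.702]
ft_force: [-0.5, -1.0, -0.9]
width: 0.0007
```

```bash
python3 st.py 12 18 0;python3 - <<'E'
from h import *
s=read_state();print(s["joint_positions"])
row([.45,.33,.22],142)
p=(s["ee_pos"],s["eef_rot"])
for y in (50,-50,-70): print(proj("wrist",W(0,y,25),p))
print(proj("wrist",W(0,-50,40),p),proj("wrist",W(0,0,11),p))
E
```

```text
12.75 [0.6368 0.0759 0.2016] [-0.4582 -1.0402 -0.8746] [ 80.698  -24.0759 141.5633]
y-yaw 73.13807149970243
0.0
[120.2  -0.8 -59.9] [-0.     0.    -0.001]
[-0.7088  0.4368  0.7002  1.4918 -0.2865  1.3165 -0.2767]
[ -23.6  189.4 -249.5] [-1.201  0.001 -0.001]
[192.0229 128.6425]
[199.9416 236.2391]
[201.3587 255.4946]
[195.7273 241.6829] [200.0713 182.5337]
```

View pics/w12.png

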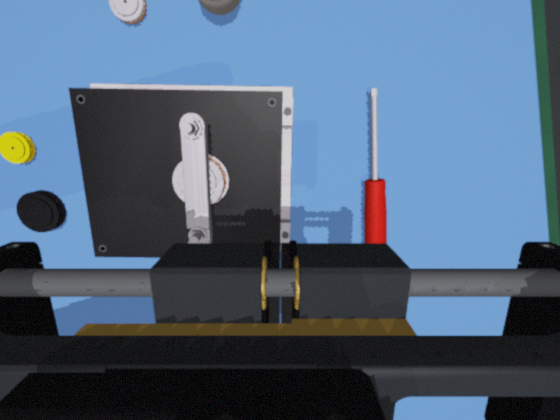

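View pics/s12.png

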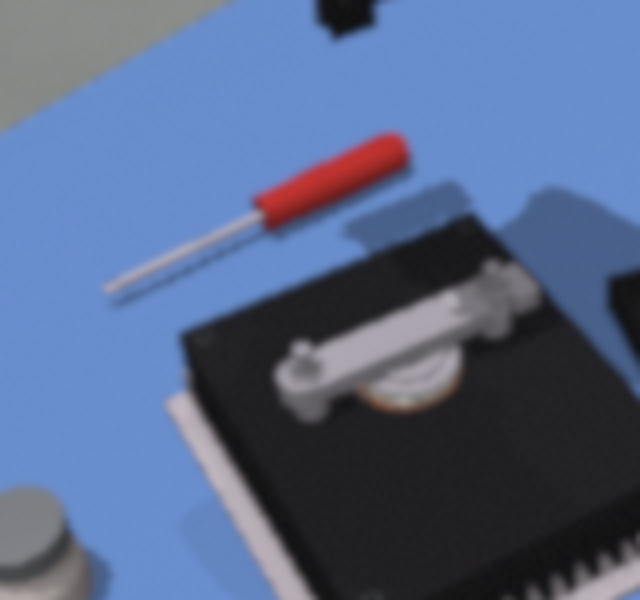

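arm_command(targets=[[255,-20,40,-20,0,0,0],[255,-20,80,-40,-0.1,0,0],[255,-20,120,-70,-0.2,0,0],[255,-20,150,-100,-0.3,0,0],[255,-20,180,-140,-0.4,0,0],[255,-20,190,-180,-0.4,0,0],[255,-20,190,-220,-0.4,0,0],[255,-20,190,-250,-0.4,0,0],[255,-20,190,-250,-0.4,0,0]])

```text
time: 13.75
ee_pos: [0.4445, 0.3329, 0.2141]
eef_rot: [-0.04, 0.708, 0.04, 0.704]
ft_force: [0.3, 0.5, 0.4]
width: 0.0002
```

```bash
python3 - <<'E'
from h import *
import cv2
s=read_state();print(s["ee_pos"])
im=camera("top");cv2.imwrite("pics/t13.png",im[:,:,::-1]);cv2.imwrite("pics/t13z.png",cv2.resize(im[140:290,180:310,::-1],None,fx=4,fy=4,interpolation=2))
E
```

```text
[0.4445 0.3329 0.2141]
```

View pics/t13z.png

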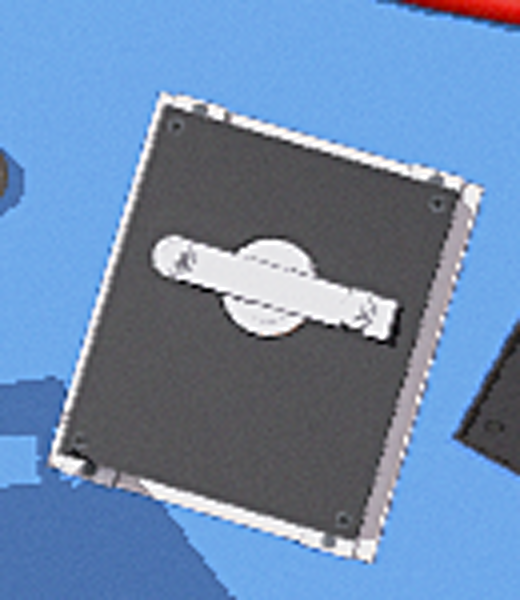

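View pics/t13.png

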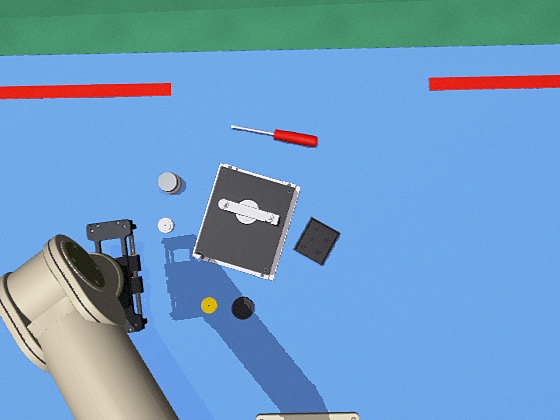

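```bash
python3 - <<'E'
from h import *
import cv2
T=lambda a,b:(180+a/4-.375,140+b/4-.375)
print(H(ray("top",*T(394,321),.085)),H(ray("top",*T(181,261),.0925)),H(ray("top",*T(358,308),.1)))
for th in(0,3,6):
    t=np.radians(th);print(th,[ (np.array(proj("top",W(r*np.sin(t)+k*np.cos(t),50-r*np.cos(t)+k*np.sin(t),25)))-[180,140]+.375)*4 for r,k in((120,-11),(120,11),(10,-11),(10,11))])
im=cv2.imread("pics/t13.png")[190:235,210:290]
cv2.imwrite("pics/z13.png",cv2.resize(im,None,fx=10,fy=10,interpolation=2))
E
```

```text
[ -1.8036 -70.623   25.    ] [-1.8669 47.0676 32.5   ] [ -0.8882 -50.7282  40.    ]
0 [array([388.2372, 337.2395]), array([399.3336, 297.6633]), array([190.4675, 281.906 ]), array([201.7417, 242.4551])]
3 [array([392.1552, 326.1136]), array([401.1581, 286.0353]), array([191.7523, 281.2217]), array([200.9451, 241.2493])]
6 [array([395.4834, 314.8047]), array([402.3698, 274.3349]), array([192.9998, 280.4715]), array([200.0862, 240.0871])]
```

View pics/z13.png

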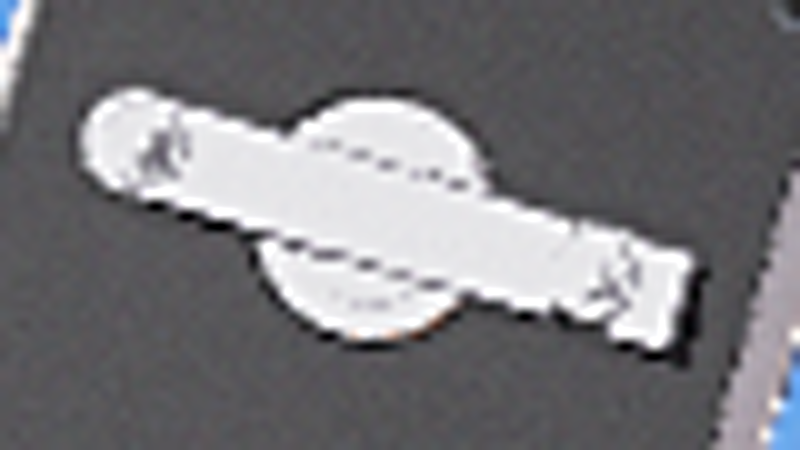

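```bash
python3 -c "
from bench import *
print(read_state()['ft_force']);print(close_job())"
```

```text
[ 0.9740774  -0.04717142  0.00685949]
the job is handed in; nothing more can be done
None
```

The diode is seated in its recess and the clamp bar is home on the second stud. I handed the job in at about 14 s of the 54 s allowed.

**Diode:** I pushed it across the face between two parted fingertips, without gripping or lifting it, until it dropped into the recess. In the side camera its centre hole sat within 0.2 px of where a seated diode should show. An unseated one would be 1.8 px away. The wrist camera also favoured seated, but was about 2 px off its prediction.

**Clamp bar:** I swung it closed with the shut fingertips until it stopped hard, at about 13 N sideways with no further movement. There was also about 10 N of vertical force at that moment, which I put down to friction or gripper flex. After backing off, the top view shows the slot round the far stud. The bar's tip and its own stud line up to about 0.1 mm in x, so the bar is at 0 within roughly half a degree.

**Rest of the scene:** the jar, nut tray and screwdriver show no change in the final top view, and the arm is standing clear of everything.

**Disagreements:** the side and top cameras differed by 2–4 mm on absolute positions. I settled that using the heatsink's corners, the studs and the wrist view.

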